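Slide the lid onto the spice keeper

TASK

Close the white spice keeper: take its blue lid from the counter, enter it flat under the dark grey rails from the keeper's open end, and slide it along until it is fully home against the end wall. Then let go, and leave the other things on the counter where they are.

Things in the scene. Friction and masses are not known exactly. Their poses are not given: they have to be found in the camera images.
- keeper: White open-topped box, 134 (x) by 200 (y) by 95 mm high, fixed, three spice tins inside (tops 62 mm). Origin: centre of its underside; z up, +y along the track to the open end. Walls: inner faces 124 mm apart in x; open-end wall only 80 mm high; closed-end wall (-y, inner face at y = -95 mm) 95 mm high, the stop. Dark grey tracks on both long sides: see the two points.
- keeper_mouth (a point): Middle of the track's open end, at keeper x = 0, y = +100, z = 80 mm (ledge height); axes as keeper. The ledges the lid slides on (tops at z = 80) run 35 mm on past here, without lips: the lid's leading edge can be laid there first. Lips over the ledges: undersides at z = 90, tops 95, 102 mm apart, ending here; over their last 20 mm they flare up to about z = 102.
- keeper_home (a point): Where the lid's origin lies when the lid is fully home: keeper x = 0, y = 0, z = 80 mm (ledge height). Axes as keeper.
- slide_lid: Blue flat lid, 118 (x) by 190 (y) by 6 mm, about 0.18 kg, corners cut 10 mm at 45 degrees, lying handle up. Origin: centre of its underside; z up, y along its length, the sliding direction; ends alike, either may go first. White upright ridge handle at its middle: 16 mm thick (x), 70 mm long (y), top 47 mm above the underside. Slides with light friction, no catch.
- lid_grip (a point): Point to grip on the ridge handle: middle of the ridge, 30 mm above the lid's underside (24 mm above its upper face). Axes as slide_lid.
- steamer: Perforated stainless steamer tier, round, 180 mm across (230 mm over its two handles), 85 mm high; origin at the centre of its underside. Bystander.
- colander: Red plastic colander, 170 mm across (220 mm over its two ears), 75 mm high; origin at the centre of its underside. Bystander.
- harissa_dish: Empty terracotta-coloured harissa dish, 100 mm across, 42 mm high; origin at the centre of its underside. Bystander.
- spatula: Wooden spatula 260 mm long lying on the counter along its own x; origin under its middle. Bystander.
- clip_box: Closed food box with a green clip-on lid, 130 by 180 mm, 77 mm high; origin at the centre of its underside. Bystander, not the keeper.
- tea_glass: Green tea glass, 64 mm across, 85 mm high; origin at the centre of its underside. Bystander.

How it is judged:
By the outcome, as a careful person would: the job done as asked, in the order asked, and still so for the second after the job is handed in, with the robot touching nothing.
It also fails if it takes over 51 s, if anything falls off the work surface, if the arm or the gripper's body presses on something with over 40 N, if the wrist force passes 120 N, or if a joint passes its speed limit or range.

ROBOT

A 6-joint arm with a two-finger parallel gripper is mounted at the origin on the work surface. World frame = base frame: x ahead of the robot, y to its left, z up, the work surface at z = 0. Lengths are in m, angles in rad, forces in N, time in s.
With the tool pointing down it reaches from about 0.3 to 0.75 m from the base axis. Payload 8.5 kg.
Tool frame: the origin (TCP) lies midway between the tips of the shut fingers; the grasp point (between the pads) lies 19 mm behind it (bot.tcp_to_grasp is the distance from the TCP to the grasp point, in m); z points along the fingers, y is the line along which they close (so a half turn about z gives the same grasp; the last joint's range is limited). The gripper opens to 85 mm and grips with 20 to 120 N. Pads are 22 mm wide; open, the fingers measure 114 mm over their backs; the gripper's body (76 mm by 85 mm) begins 54 mm behind the grasp point. The pads swing forward as they close: fully open they stand 13 mm farther back than shut.
Start: joints at [0.984, 0.381, 1.297, -0, 1.464, -0.215], TCP at [0.2, 0.512, 0.231] pointing down, gripper open.
Joint ranges: [-3.11, 3.11], [-0.89, 2.33], [0.22, 2.48], [-1.42, 4.56], [0.17, 2.85], [-2.88, 2.88]. Speed limits (rad/s): [2.39, 2.39, 3.14, 3.14, 3.14, 3.14].

INTERFACE

Orientations are given as a unit quaternion [w, x, y, z].
In Python, from station import bot gives the robot as it stands. The module is installed in compiled form; this text tells all that it offers.
- The arm moves only by the tool step_arm, never from a script. Its argument "increments" is a list of rows, each a list of 3 entries, a list of its own where there are three numbers: the shift along the tool's x, y, z in m, then the turn, a rotation vector about the tool's x, y, z in degrees, then the finger opening in m, from 0 to 0.0854. In form: [[[x, y, z], [ax, ay, az], gripper], ...]. A call has exactly 10 rows; each row shifts and turns the commanded pose from where the row before left it, along the tool's axes as they then stand; what a row does not reach is not made up. A row lasts 1/10 s, in which the tool goes at most 50 mm and 8.59 degrees, less where a joint would pass 70% of its speed; a pose out of reach is approached as far as the arm can. A call is refused whole if a number of a shift passes 0.05 or a number of a turn 8.59, either way. A call with a gripper value outside its range is refused whole. The fingers move at their own pace and stop on an object; "newtons" is the grip in N (left out, the last holds). Time passes only in rows, so rows that do not move let the fingers close, or fill a call up. It gives the time, the measured TCP pose, the force, the opening and the grip force at its end, in the units of the state.
- bot.sense(): the state, without advancing time (a new reading comes with each control period).
- bot.grab_frame(name): name is "side" or "top" or "wrist"; returns (picture, depth): 480x640x3 uint8, red, green, blue; 480x640 float32, m along the optical axis (not along the pixel's ray), 0 where there is no reading.
- bot.camera_model(name): a dict with "mtx" (3x3 intrinsics, pixels), "pose" (4x4, takes a point from camera to world coordinates). Camera axes: x right, y down, z forward; pixel columns grow to the right and rows downward; lengths in m; the calibration is good to about 2 mm. A picture is of the moment at which its call begins: read the wrist's pose just before it. camera_model takes no time and is no camera call; for the wrist camera it gives the pose at the moment of the call.
- bot.finish_job(): hands the job in; it is judged then, once.
The state is a dict: "clock": time; "joint_pos": joint angles; "joint_velocities": joint speeds; "tau": joint torques, N m; "eef_pos": TCP position; "tcp_rot": TCP orientation; "ft_force": force on the tool from outside, world axes, zero at the start; "moment": the same for the moment, N m; "opening": finger opening in m; "grasp_force": force on a finger pad.
Only numpy, scipy, OpenCV 4.12 (cv2) and the standard library are available. Lean on these libraries where they do the work, as an engineer would, in place of code of your own. Each camera call takes 0.05 s, during which the arm holds its last target. There are 200 camera calls.

## Working session

There is one attempt and no reset: what is moved stays moved. The work goes in short steps, Python scripts to look and compute and a tool call to move; the robot and the scene stay as the last step left them, time stands still between calls to the robot, and variables do not carry over. Pictures are saved under pics/ and viewed, at most 10 in all, crops included, and the job is handed in when it is done.

Besides the shell and the picture viewer there is one more tool, called after "Call:" as name(argument=value, ...) on one line, values as JSON. step_arm: Moves the arm, as the interface text tells. Its arguments: {"type":"object","properties":{"increments":{"type":"array"},"newtons":{"type":"number"}},"required":["increments"]}

```bash
mkdir -p pics; python3 - <<'E'
from station import bot
import cv2, numpy as np
p,d=bot.grab_frame("top"); cv2.imwrite("pics/top.png",p[:,:,::-1]); np.savez("top.npz",p=p,d=d,**bot.camera_model("top"))
p,d=bot.grab_frame("side"); cv2.imwrite("pics/side.png",p[:,:,::-1]); np.savez("side.npz",p=p,d=d,**bot.camera_model("side"))
s=bot.sense();print(s["eef_pos"],s["tcp_rot"],s["clock"],s["ft_force"])
E
```

```text
[0.19966344 0.51219323 0.23077263] [-2.46459735e-04  1.84814922e-01  9.82773119e-01 -6.16206925e-04] 0.1 [ 0.02836817 -0.62084868  0.17148496]
```

View pics/top.png

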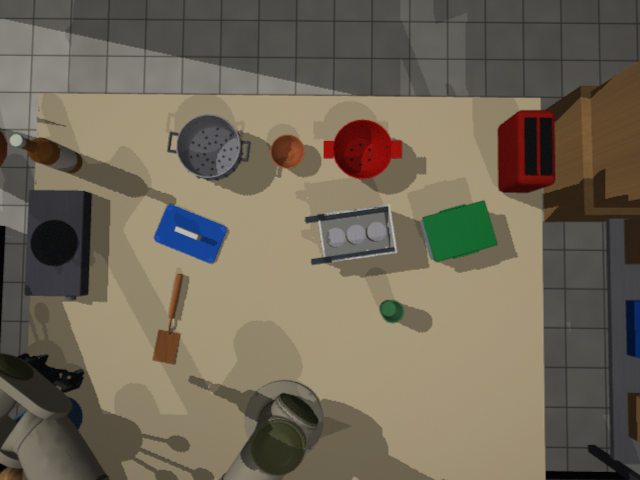

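View pics/side.png

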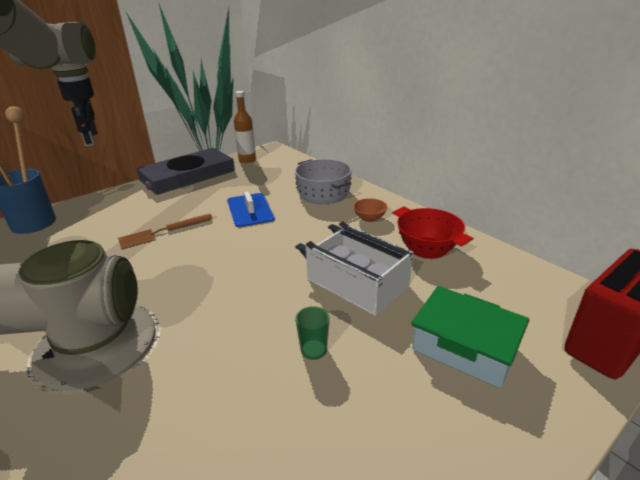

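The top view shows the lid at about (191,234). The keeper is at about (357,234), with its open end to the left where the rails run on to about (310,218) and (316,261). I'll enlarge both.

```bash
python3 - <<'E'
import cv2, numpy as np
z=np.load("top.npz"); p=z["p"][:,:,::-1]
a=cv2.resize(p[200:268,148:233],None,fx=7,fy=7,interpolation=cv2.INTER_CUBIC)
b=cv2.resize(p[200:268,300:402],None,fx=7,fy=7,interpolation=cv2.INTER_CUBIC)
cv2.imwrite("pics/lid.png",a);cv2.imwrite("pics/keep.png",b)
print(z["mtx"],z["pose"])
E
```

```text
[[477.20682968   0.         316.91324851]
 [  0.         477.20682968 237.22222113]
 [  0.           0.           1.        ]] [[ 0.01088505 -0.99865013  0.05078803  0.45435515]
 [-0.99993251 -0.01066465  0.00460851 -0.09742718]
 [-0.00406065 -0.05083476 -0.99869882  1.39674045]
 [ 0.          0.          0.          1.        ]]
```

View pics/lid.png

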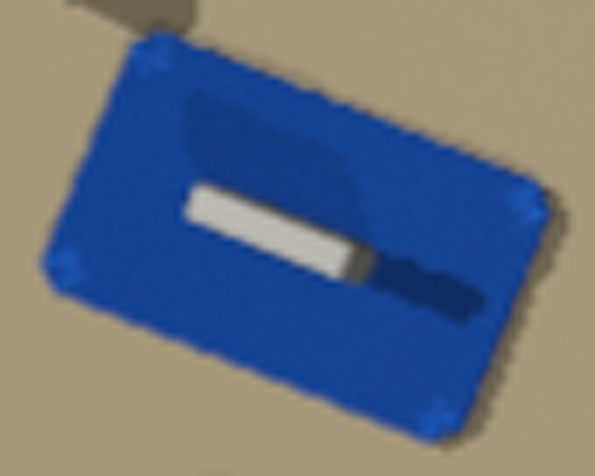

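View pics/keep.png

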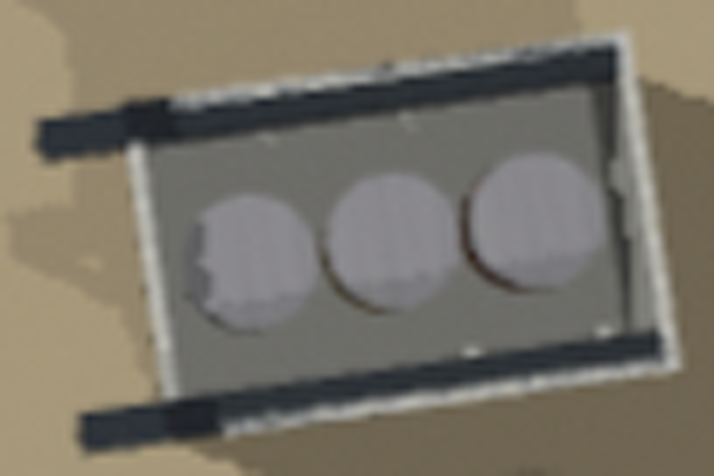

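Lid crop: the ridge top runs from about (195,200) to (350,262). Keeper crop: the closed-end outer rim corners are at (628,35) and (680,370), and the ledge ends go from (38,120) to (88,452).

```bash
cat > h.py <<'E'
import numpy as np
def ray(K,T,uv,z):
    d=T[:3,:3]@np.linalg.solve(K,[uv[0],uv[1],1.]); o=T[:3,3]
    return (o+d*(z-o[2])/d[2])
E
python3 - <<'E'
import cv2, numpy as np
from h import ray
z=np.load("top.npz"); p=z["p"].astype(int);K,T=z["mtx"],z["pose"]
m=(p[...,2]>p[...,0]+40)&(p[...,2]>60); m[:200]=0;m[268:]=0;m[:,:148]=0;m[:,233:]=0
c=max(cv2.findContours(m.astype(np.uint8),0,1)[0],key=cv2.contourArea)
r=cv2.minAreaRect(c);print(r)
q=np.array([ray(K,T,x,.006) for x in cv2.boxPoints(r)]);print(q.mean(0));e=[q[1]-q[0],q[2]-q[1]]
for v in e: print(np.linalg.norm(v),np.degrees(np.arctan2(v[1],v[0])))
f=lambda u,v,o:((u+.5)/7-.5+o[0],(v+.5)/7-.5+o[1])
A=[ray(K,T,f(*x,(148,200)),.047) for x in [(192,201),(349,264)]];v=A[0]-A[1]
print("ridge",np.mean(A,0),np.linalg.norm(v),np.degrees(np.arctan2(v[1],v[0])))
k=lambda u,v,z:ray(K,T,f(u,v,(300,200)),z)
c1=k(628,35,.095);c2=k(680,370,.095);l1=k(38,120,.08);l2=k(88,452,.08)
C=(c1+c2)/2;L=(l1+l2)/2;a=(L-C)[:2];print("keeper",C,L,np.linalg.norm(a),np.linalg.norm(c1-c2),np.linalg.norm(l1-l2))
d=a/np.linalg.norm(a);print(np.degrees(np.arctan2(*d[::-1])),"widths",np.degrees(np.arctan2(*(c1-c2)[1::-1])),np.degrees(np.arctan2(*(l1-l2)[1::-1])))
print("home",C[:2]+d*.1, L[:2]-d*.135)
E
```

```text
((189.8275909423828, 233.43104553222656), (64.62196350097656, 40.29588317871094), 21.80141258239746)
[0.53236634 0.28059465 0.006     ]
0.1175874987607314 -20.31527793674332
0.19034910368536856 -111.149360484973
ridge [0.53164348 0.2796801  0.047     ] 0.06897196019628327 68.84489014220134
keeper [ 0.54680299 -0.29900471  0.095     ] [ 0.51237116 -0.06838044  0.08      ] 0.23318041226379607 0.13245288103255257 0.13262573240650977
98.49144642106923 widths 8.967969955339965 9.230398907294525
home [ 0.53203682 -0.20010092] [ 0.5323055  -0.20190056]
```

Call:
step_arm(increments=[[[-0.0394, -0.0096, 0], [0, 0, 0], 0.08], [[-0.0394, -0.0096, 0], [0, 0, 0], 0.08], [[-0.0394, -0.0096, 0], [0, 0, 0], 0.08], [[-0.0394, -0.0096, 0], [0, 0, 0], 0.08], [[-0.0394, -0.0096, 0], [0, 0, 0], 0.08], [[-0.0394, -0.0096, 0], [0, 0, 0], 0.08], [[-0.0394, -0.0096, 0], [0, 0, 0], 0.08], [[-0.0394, -0.0096, 0], [0, 0, 0], 0.08], [[-0.0394, -0.0096, 0], [0, 0, 0], 0.08], [[-0.0394, -0.0096, 0], [0, 0, 0], 0.08]])

```text
clock: 1.1
eef_pos: [0.5331, 0.2786, 0.231]
tcp_rot: [-0.0, 0.185, 0.983, -0.0]
ft_force: [-0.0, 1.2, 0.3]
opening: 0.08
grasp_force: 0.0
```

Call:
step_arm(increments=[[[0, 0, 0], [0, 0, 8.5], 0.08], [[0, 0, 0], [0, 0, 8.5], 0.08], [[0, 0, 0], [0, 0, 8.5], 0.08], [[0, 0, 0], [0, 0, 8.5], 0.08], [[0, 0, 0], [0, 0, 8.5], 0.08], [[0, 0, 0], [0, 0, 8.5], 0.08], [[0, 0, 0], [0, 0, 8.5], 0.08], [[0, 0, 0], [0, 0, 8.5], 0.08], [[0, 0, 0], [0, 0, 8.5], 0.08], [[0, 0, 0], [0, 0, 8.5], 0.08]])

```text
clock: 2.1
eef_pos: [0.5318, 0.2798, 0.2309]
tcp_rot: [-0.0, 0.802, 0.597, -0.0]
ft_force: [-0.8, 0.3, 0.0]
opening: 0.0805
grasp_force: 0.0
```

```bash
cat >> h.py <<'E'
from scipy.spatial.transform import Rotation as Ro
def tool(s):
    R=Ro.from_quat(np.array(s["tcp_rot"]),scalar_first=True).as_matrix(); return np.array(s["eef_pos"]),R
def rel(s,pos,yawy):
    "shift in tool axes and turn about tool z to bring TCP to pos, tool y to world angle yawy"
    p,R=tool(s); y=R[:,1]; a=np.degrees(np.arctan2(y[1],y[0]))
    print("tcp",p,"yaw_y",a,"tilt",np.degrees(R[:2,2]),"shift",np.round(R.T@(np.array(pos)-p),4),"turn z",round(-(yawy-a),2))
E
python3 - <<'E'
from station import bot
from h import *
import cv2
s=bot.sense();c=bot.camera_model("wrist");p,d=bot.grab_frame("wrist");cv2.imwrite("pics/w1.png",p[:,:,::-1]);np.savez("w1.npz",p=p,d=d,**c)
rel(s,[.532,.280,.15],-21.15);print(c["mtx"],c["pose"],s["joint_pos"])
E
```

```text
tcp [0.53184474 0.27978714 0.23085865] yaw_y -16.65367064555815 tilt [-0.05592915 -0.01661497] shift [0.0003 0.0002 0.0809] turn z 4.5
[[343.31292492   0.         318.03207018]
 [  0.         343.31292492 241.39514131]
 [  0.           0.           1.        ]] [[ 9.58076855e-01 -2.71078503e-01 -9.27641313e-02  5.57085129e-01]
 [-2.86511077e-01 -9.06895367e-01 -3.08953390e-01  3.58592747e-01]
 [-3.76738316e-04  3.22579043e-01 -9.46542455e-01  3.73013185e-01]
 [ 0.00000000e+00  0.00000000e+00  0.00000000e+00  1.00000000e+00]] [ 2.87493550e-01  4.72169642e-01  1.14767080e+00 -1.29948227e-06
  1.52277052e+00  5.78154760e-01]
```

View pics/w1.png

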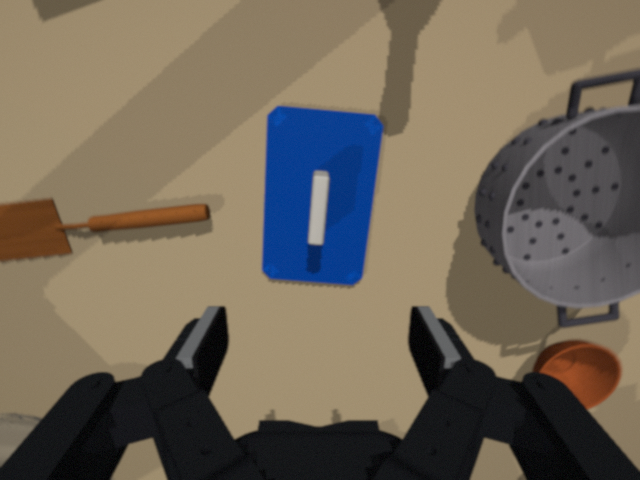

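The wrist view shows the lid with its corners at about (270,110), (380,115), (362,283) and (265,280). The ridge top runs from (320,172) to (316,243).

```bash
python3 - <<'E'
from h import *
from station import bot
import cv2
z=np.load("w1.npz"); p=z["p"].astype(int);K,T=z["mtx"],z["pose"]
m=((p[...,2]>p[...,0]+40)&(p[...,2]>50)).astype(np.uint8)
n,l,st,ce=cv2.connectedComponentsWithStats(m);i=1+np.argmax(st[1:,4]);print(st[i])
c=max(cv2.findContours((l==i).astype(np.uint8),0,1)[0],key=cv2.contourArea)[:,0]
q=np.array([ray(K,T,x,.006)[:2] for x in c]);r=cv2.minAreaRect((q*1000).astype(np.float32));print(r)
A=[ray(K,T,x,.047) for x in [(320,172),(316.5,245)]];v=A[0]-A[1]
print("ridge",np.mean(A,0),np.linalg.norm(v),np.degrees(np.arctan2(v[1],v[0])))
rel(bot.sense(),[r[0][0]/1000,r[0][1]/1000,.03-.019],-21.15)
E
```

```text
[  262   106   122   179 17315]
((534.0051879882812, 281.36932373046875), (189.6112060546875, 117.57844543457031), 68.42560577392578)
ridge [0.53458901 0.28326427 0.047     ] 0.07272552730079337 70.67937162924157
tcp [0.53185461 0.27977971 0.23089065] yaw_y -17.07594869777454 tilt [-0.05255476 -0.01454391] shift [0.0023 0.0018 0.2199] turn z 4.07
```

Call:
step_arm(increments=[[[0.0018, 0.0012, 0.025], [0, 0, 4.3], 0.06], [[0, 0, 0.03], [0, 0, 0], 0.06], [[0, 0, 0.03], [0, 0, 0], 0.06], [[0, 0, 0.03], [0, 0, 0], 0.06], [[0, 0, 0.03], [0, 0, 0], 0.06], [[0, 0, 0.03], [0, 0, 0], 0.06], [[0, 0, 0.02], [0, 0, 0], 0.06], [[0, 0, 0.014], [0, 0, 0], 0.06], [[0, 0, 0.01], [0, 0, 0], 0.06], [[0, 0, 0], [0, 0, 0], 0.06]], newtons=60)

```text
clock: 3.15
eef_pos: [0.533, 0.281, 0.0111]
tcp_rot: [-0.0, 0.822, 0.57, -0.001]
ft_force: [-0.5, 0.3, 0.6]
opening: 0.0601
grasp_force: 0.0
```

Call:
step_arm(increments=[[[0, 0, 0], [0, 0, 0], 0.0], [[0, 0, 0], [0, 0, 0], 0.0], [[0, 0, 0], [0, 0, 0], 0.0], [[0, 0, 0], [0, 0, 0], 0.0], [[0, 0, 0], [0, 0, 0], 0.0], [[0, 0, 0], [0, 0, 0], 0.0], [[0, 0, 0], [0, 0, 0], 0.0], [[0, 0, 0], [0, 0, 0], 0.0], [[0, 0, 0], [0, 0, 0], 0.0], [[0, 0, 0], [0, 0, 0], 0.0]])

```text
clock: 4.15
eef_pos: [0.5341, 0.2814, 0.0132]
tcp_rot: [0.0, 0.822, 0.569, 0.001]
ft_force: [-1.2, 0.1, 6.7]
opening: 0.0153
grasp_force: 59.6
```

Call:
step_arm(increments=[[[0, 0, -0.01], [0, 0, 0], 0.0], [[0, 0, -0.03], [0, 0, 0], 0.0], [[0, 0, -0.03], [0, 0, 0], 0.0], [[0, 0, -0.03], [0, 0, 0], 0.0], [[0, 0, -0.03], [0, 0, -2], 0.0], [[0, 0, -0.02], [0, 0, -6], 0.0], [[0, 0, -0.01], [0, 0, -6], 0.0], [[0, 0, 0], [0, 0, -6], 0.0], [[0, 0, 0], [0, 0, -6], 0.0], [[0, 0, 0], [0, 0, -4], 0.0]])

```text
clock: 5.15
eef_pos: [0.5333, 0.2811, 0.1727]
tcp_rot: [-0.0, 0.645, 0.764, -0.0]
ft_force: [-0.5, -0.1, -1.3]
opening: 0.0154
grasp_force: 58.7
```

```bash
python3 - <<'E'
from h import *
from station import bot
s=bot.sense();print(s["opening"],s["grasp_force"],s["ft_force"],s["moment"])
rel(s,[.494,.046,.17],8.7)
E
```

```text
0.015427013048229963 58.674100041389465 [-0.5271631  -0.07849093 -1.3271456 ] [-0.04202513 -0.01664241 -0.02243248]
tcp [0.53333942 0.28109307 0.17266504] yaw_y 9.62512802372437 tilt [-0.0215724  -0.01037558] shift [-0.2252 -0.0781  0.0027] turn z 0.93
```

Call:
step_arm(increments=[[[-0.028, -0.01, 0], [0, 0, 0], 0.0], [[-0.028, -0.01, 0], [0, 0, 0], 0.0], [[-0.028, -0.01, 0], [0, 0, 0], 0.0], [[-0.028, -0.01, 0], [0, 0, 0], 0.0], [[-0.028, -0.01, 0], [0, 0, 0], 0.0], [[-0.028, -0.01, 0], [0, 0, 0], 0.0], [[-0.028, -0.009, 0], [0, 0, 0], 0.0], [[-0.029, -0.009, 0], [0, 0, 0.7], 0.0], [[0, 0, 0], [0, 0, 0], 0.0], [[0, 0, 0], [0, 0, 0], 0.0]])

```text
clock: 6.15
eef_pos: [0.4933, 0.0462, 0.1727]
tcp_rot: [-0.0, 0.652, 0.758, 0.0]
ft_force: [0.3, 0.2, -2.3]
opening: 0.0151
grasp_force: 58.8
```

```bash
python3 - <<'E'
from h import *
from station import bot
import cv2
s=bot.sense();rel(s,[.494,.046,.17],8.7)
out=[]
for n in ("top","wrist"):
    c=bot.camera_model(n);p,d=bot.grab_frame(n);np.savez(n+"2.npz",p=p,d=d,**c);out.append(p[:,:,::-1])
a=cv2.resize(out[0][190:280,235:402],None,fx=4.7,fy=4.7,interpolation=cv2.INTER_CUBIC)
cv2.imwrite("pics/top2.png",a);cv2.imwrite("pics/w2.png",out[1])
E
```

```text
tcp [0.49327459 0.04617894 0.17265906] yaw_y 8.625470857066182 tilt [0.00229245 0.01119559] shift [-0.0003  0.0007  0.0027] turn z -0.07
```

View pics/w2.png

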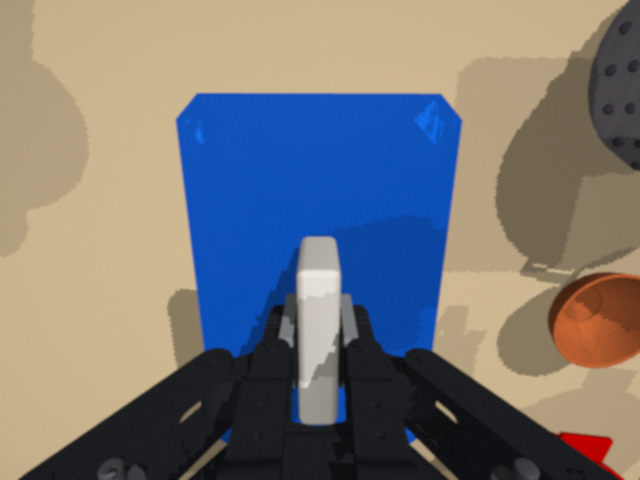

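View pics/top2.png

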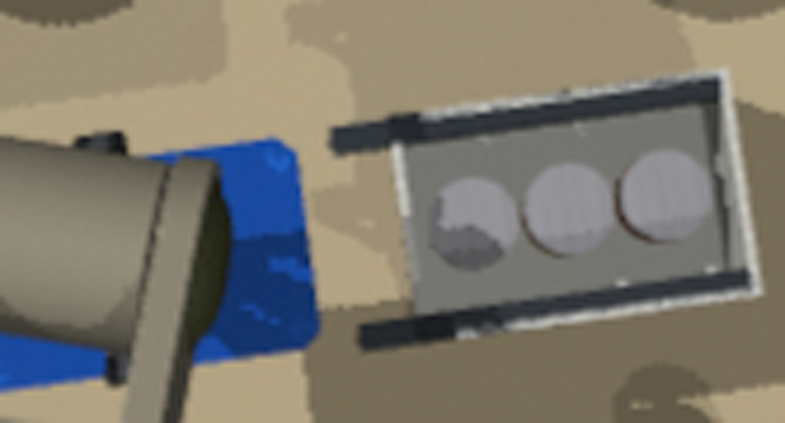

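The wrist view shows the lid held square, with its far edge at row 94 and the ridge centred at column 319. The top crop shows the lid's leading edge from (297,152) to (318,330), the rail ends at (330,128) and (362,350), and the closed-end corners at (724,70) and (762,293).

```bash
python3 - <<'E'
from h import *
from station import bot
z=np.load("top2.npz");K,T=z["mtx"],z["pose"]
k=lambda u,v,h:ray(K,T,((u+.5)/4.7-.5+235,(v+.5)/4.7-.5+190),h)[:2]
C=(k(724,70,.095)+k(762,293,.095))/2;L=(k(330,128,.08)+k(362,350,.08))/2
d=(L-C)/np.linalg.norm(L-C);home=(C+d*.1+L-d*.135)/2
print("home",home,"axis",np.degrees(np.arctan2(d[1],d[0])),np.linalg.norm(L-C))
a=(k(270,140,.1655)-k(152,158,.1655));b=k(300,345,.1655)-k(10,387,.1655);e=k(297,152,.1655)-k(318,330,.1655)
print([np.degrees(np.arctan2(v[1],v[0])) for v in (a,b,e)])
M=(k(296,136,.1655)+k(320,343,.1655))/2;print("lead mid top",M, "->centre if axis 98.6:",M+.095*np.array([np.cos(np.radians(98.6)),np.sin(np.radians(98.6))]))
w=np.load("wrist2.npz");K,T,p,D=w["mtx"],w["pose"],w["p"].astype(int),w["d"]
m=(p[...,2]>p[...,0]+60)&(p[...,2]>60)&(D>0);v,u=np.nonzero(m);P=(T[:3,:3]@(np.linalg.inv(K)@np.c_[u,v,np.ones(len(u))].T*D[m])).T+T[:3,3]
A=np.c_[P[:,:2]-[.494,.046],np.ones(len(P))];f=np.linalg.lstsq(A,P[:,2],rcond=None)[0];print("plane slope deg",np.degrees(f[:2]),"z",f[2])
g=lambda u,v:ray(K,T,(u,v),.1655)[:2]
c1,c2=g(176,121),g(462,121);q=c2-c1;fe=g(320,94);print("trail side corners mid",(c1+c2)/2,np.linalg.norm(q),"lid x yaw",np.degrees(np.arctan2(q[1],q[0])),"far edge mid",fe)
E
```

```text
home [ 0.53255844 -0.20008884] axis 98.69065975296728 0.23341674092160744
[np.float64(-80.69431076991035), np.float64(-81.14572284315571), np.float64(7.448664875990426)]
lead mid top [ 0.50799925 -0.04849628] ->centre if axis 98.6: [0.49379339 0.04543557]
plane slope deg [ 0.35357405 -0.03351487] z 0.16514566419617346
trail side corners mid [0.48236482 0.12948409] 0.11735601952402228 lid x yaw 8.695209237923436 far edge mid [0.48118981 0.13963428]
```

Call:
step_arm(increments=[[[0, 0.001, 0.02], [0, 0, 0], 0.0], [[0, 0, 0.025], [0, 0, 0], 0.0], [[0, 0, 0.02], [0, 0, 0], 0.0], [[0, 0, 0.0115], [0, 0, 0], 0.0], [[0, 0, 0], [0, 0, 0], 0.0], [[-0.012, 0, 0], [0, 0, 0], 0.0], [[-0.012, 0, 0], [0, 0, 0], 0.0], [[-0.012, 0, 0], [0, 0, 0], 0.0], [[0, 0, 0], [0, 0, 0], 0.0], [[0, 0, 0], [0, 0, 0], 0.0]])

```text
clock: 7.25
eef_pos: [0.5, 0.0105, 0.0961]
tcp_rot: [0.0, 0.652, 0.758, 0.0]
ft_force: [0.1, -0.2, -2.1]
opening: 0.0151
grasp_force: 58.8
```

```bash
python3 - <<'E'
from h import *
from station import bot
import cv2
s=bot.sense();rel(s,[.5325,-.2005,.0955],8.7);print(s["ft_force"],s["moment"])
c=bot.camera_model("top");p,d=bot.grab_frame("top");p2,d=bot.grab_frame("side")
a=cv2.resize(p[195:275,235:340,::-1],None,fx=5,fy=5,interpolation=cv2.INTER_CUBIC)
b=cv2.resize(p2[150:270,235:400,::-1],(550,400),interpolation=cv2.INTER_CUBIC)
o=np.zeros((600,800,3),np.uint8);a=cv2.resize(a,(400,305));b=cv2.resize(b,(400,291));o[:305,:400]=a;o[:291,400:]=b
cv2.imwrite("pics/c3.png",o[:310])
E
```

```text
tcp [0.49997354 0.01054788 0.09605277] yaw_y 8.623662993391415 tilt [0.02236568 0.00330811] shift [-0.2135  0.0005  0.0006] turn z -0.08
[ 0.0511586  -0.17754911 -2.05204668] [ 0.0255233  -0.01360834 -0.00827821]
```

View pics/c3.png

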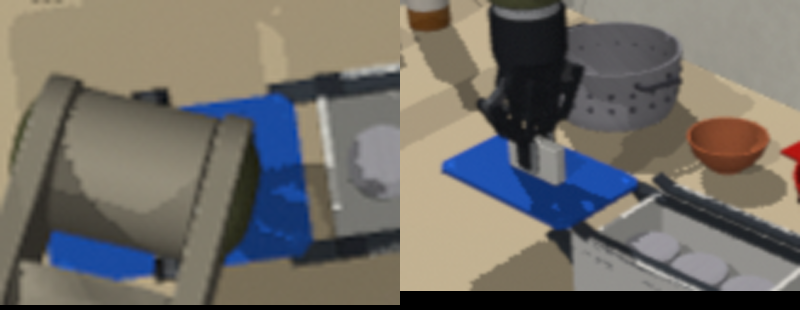

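The lid's leading edge lies between and over the ledge ends, centred (left panel, edge at about column 300). Next I'll slide it in gently.

Call:
step_arm(increments=[[[-0.008, 0.0003, 0], [0, 0, 0], 0.0], [[-0.008, 0, 0], [0, 0, 0], 0.0], [[-0.008, 0, 0], [0, 0, 0], 0.0], [[-0.008, 0, 0], [0, 0, 0], 0.0], [[-0.008, 0, 0], [0, 0, 0], 0.0], [[-0.008, 0, 0], [0, 0, 0], 0.0], [[-0.008, 0, 0], [0, 0, 0], 0.0], [[-0.008, 0, 0], [0, 0, 0], 0.0], [[0, 0, 0], [0, 0, 0], 0.0], [[0, 0, 0], [0, 0, 0], 0.0]])

```text
clock: 8.35
eef_pos: [0.5098, -0.0522, 0.0958]
tcp_rot: [-0.0, 0.652, 0.759, 0.0]
ft_force: [0.5, -0.4, -1.2]
opening: 0.015
grasp_force: 58.8
```

```bash
python3 - <<'E'
from h import *
from station import bot
s=bot.sense();rel(s,[.5325,-.2005,.0955],8.7);print(s["ft_force"],s["moment"])
E
```

```text
tcp [ 0.50980422 -0.05222472  0.09578344] yaw_y 8.67395301394307 tilt [-0.00644244  0.00820444] shift [-1.5e-01  1.0e-04  3.0e-04] turn z -0.03
[ 0.51850071 -0.35803069 -1.24033942] [-0.03672408 -0.00428062 -0.01602638]
```

Call:
step_arm(increments=[[[-0.012, 0, 0], [0, 0, 0], 0.0], [[-0.012, 0, 0], [0, 0, 0], 0.0], [[-0.012, 0, 0], [0, 0, 0], 0.0], [[-0.012, 0, 0], [0, 0, 0], 0.0], [[-0.012, 0, 0], [0, 0, 0], 0.0], [[-0.012, 0, 0], [0, 0, 0], 0.0], [[-0.012, 0, 0], [0, 0, 0], 0.0], [[-0.012, 0, 0], [0, 0, 0], 0.0], [[-0.012, 0, 0], [0, 0, 0], 0.0], [[-0.012, 0, 0], [0, 0, 0], 0.0]])

```text
clock: 9.35
eef_pos: [0.5281, -0.1718, 0.0958]
tcp_rot: [-0.0, 0.651, 0.759, 0.0]
ft_force: [-0.3, -0.2, -1.4]
opening: 0.015
grasp_force: 58.8
```

```bash
python3 - <<'E'
from h import *
from station import bot
s=bot.sense();rel(s,[.5325,-.2005,.0955],8.7);print(s["ft_force"],s["moment"])
E
```

```text
tcp [ 0.5281293  -0.17175876  0.09580326] yaw_y 8.697887790413574 tilt [-0.00223904  0.0021181 ] shift [-0.0291 -0.      0.0003] turn z -0.0
[-0.30692659 -0.23931584 -1.35075663] [ 0.01913266  0.01132578 -0.01875256]
```

Call:
step_arm(increments=[[[-0.006, 0, 0.0008], [0, 0, 0], 0.0], [[-0.006, 0, 0.0008], [0, 0, 0], 0.0], [[-0.005, 0, 0], [0, 0, 0], 0.0], [[-0.004, 0, 0], [0, 0, 0], 0.0], [[-0.002, 0, 0], [0, 0, 0], 0.0], [[-0.002, 0, 0], [0, 0, 0], 0.0], [[-0.001, 0, 0], [0, 0, 0], 0.0], [[-0.001, 0, 0], [0, 0, 0], 0.0], [[0, 0, 0], [0, 0, 0], 0.0], [[0, 0, 0], [0, 0, 0], 0.0]])

```text
clock: 10.35
eef_pos: [0.5321, -0.1974, 0.0942]
tcp_rot: [-0.0, 0.651, 0.759, 0.0]
ft_force: [0.2, -0.3, -2.0]
opening: 0.0154
grasp_force: 58.8
```

Call:
step_arm(increments=[[[-0.001, 0, 0], [0, 0, 0], 0.0], [[0, 0, 0], [0, 0, 0], 0.0], [[-0.001, 0, 0], [0, 0, 0], 0.0], [[0, 0, 0], [0, 0, 0], 0.0], [[-0.0005, 0, 0], [0, 0, 0], 0.0], [[0, 0, 0], [0, 0, 0], 0.0], [[0, 0, 0], [0, 0, 0], 0.0], [[0, 0, 0], [0, 0, 0], 0.0], [[0, 0, 0], [0, 0, 0], 0.0], [[0, 0, 0], [0, 0, 0], 0.0]])

```text
clock: 11.35
eef_pos: [0.5321, -0.199, 0.0942]
tcp_rot: [-0.001, 0.651, 0.759, 0.0]
ft_force: [-2.6, 5.3, 0.5]
opening: 0.0151
grasp_force: 59.3
```

Call:
step_arm(increments=[[[-0.001, 0, 0], [0, 0, 0], 0.0], [[0, 0, 0], [0, 0, 0], 0.0], [[-0.001, 0, 0], [0, 0, 0], 0.0], [[0, 0, 0], [0, 0, 0], 0.0], [[0, 0, 0], [0, 0, 0], 0.0], [[0, 0, 0], [0, 0, 0], 0.0], [[0, 0, 0], [0, 0, 0], 0.0], [[0, 0, 0], [0, 0, 0], 0.0], [[0, 0, 0], [0, 0, 0], 0.0], [[0, 0, 0], [0, 0, 0], 0.0]])

```text
clock: 12.35
eef_pos: [0.5319, -0.1992, 0.0943]
tcp_rot: [-0.002, 0.651, 0.759, 0.001]
ft_force: [-3.8, 15.3, 4.9]
opening: 0.0154
grasp_force: 60.1
```

It hit a firm stop where home was expected. I'll ease the push, release and rise.

Call:
step_arm(increments=[[[0.001, 0, 0.0005], [0, 0, 0], 0.0], [[0.0005, 0, 0], [0, 0, 0], 0.0], [[0, 0, 0], [0, 0, 0], 0.0], [[0, 0, 0], [0, 0, 0], 0.03], [[0, 0, 0], [0, 0, 0], 0.04], [[0, 0, 0], [0, 0, 0], 0.04], [[0, 0, 0], [0, 0, 0], 0.04], [[0, 0, 0], [0, 0, 0], 0.04], [[0, 0, 0], [0, 0, 0], 0.04], [[0, 0, 0], [0, 0, 0], 0.04]])

```text
clock: 13.35
eef_pos: [0.5326, -0.2005, 0.0937]
tcp_rot: [0.0, 0.651, 0.759, -0.0]
ft_force: [-0.6, 0.1, -0.6]
opening: 0.04
grasp_force: 0.0
```

Call:
step_arm(increments=[[[0, 0, -0.005], [0, 0, 0], 0.04], [[0, 0, -0.015], [0, 0, 0], 0.04], [[0, 0, -0.02], [0, 0, 0], 0.04], [[0, 0, -0.03], [0, 0, 0], 0.04], [[0, 0, -0.03], [0, 0, 0], 0.04], [[0.04, 0, -0.02], [0, 0, 0], 0.04], [[0.04, 0, 0], [0, 0, 0], 0.04], [[0.04, 0, 0], [0, 0, 0], 0.04], [[0.04, 0, 0], [0, 0, 0], 0.04], [[0.03, 0, 0], [0, 0, 0], 0.04]])

```text
clock: 14.35
eef_pos: [0.5031, -0.0106, 0.2143]
tcp_rot: [0.0, 0.651, 0.759, 0.0]
ft_force: [-0.3, 0.0, 0.5]
opening: 0.0402
grasp_force: 0.0
```

```bash
python3 - <<'E'
from station import bot
import cv2, numpy as np
p,d=bot.grab_frame("top");p2,d=bot.grab_frame("side")
a=cv2.resize(p[200:268,300:402,::-1],(600,400),interpolation=cv2.INTER_CUBIC)
b=cv2.resize(p2[200:320,285:425,::-1],(200,171),interpolation=cv2.INTER_CUBIC)
o=np.zeros((400,800,3),np.uint8);o[:,:600]=a;o[:171,600:]=b;cv2.imwrite("pics/f.png",o)
s=bot.sense();print(s["eef_pos"],s["ft_force"],s["clock"])
E
```

```text
[ 0.50302495 -0.00966282  0.21440538] [-0.99471318 -1.02182348 -0.40954507] 14.45
```

View pics/f.png

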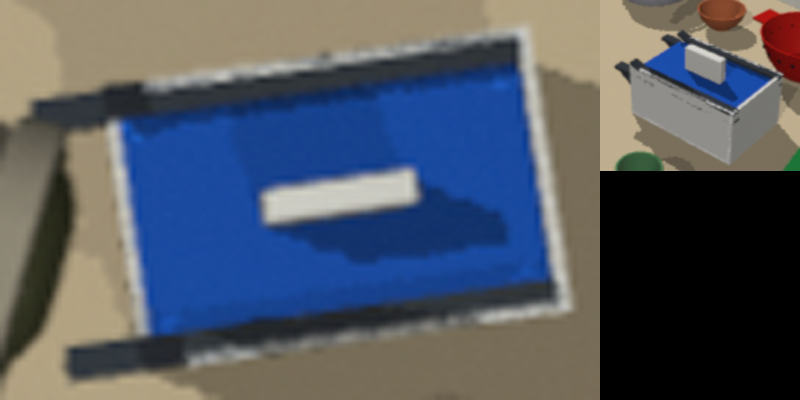

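The blue lid lies under both rails with no gap at the end wall (right edge at about (520–550, 65–280)), and only the open-end wall's top shows at the left.

```bash
python3 -c "
from station import bot
print(bot.finish_job())"
```

```text
the job is handed in; nothing more can be done
None
```

The keeper is closed: the blue lid is under both rails and fully home against the end wall, the gripper has let go and is clear, and the job was handed in at about 14.5 s; the arm touched none of the other things.

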